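Make up two pool players' caddies

TASK

Make up the two players' caddies for tonight's match from the row of stock on the sideboard: the maple caddy gets the orange can, the blue chalk and the brass tip shaper, the black caddy gets the green can and the red chalk. Seat each thing upright on the floor of its own pocket - can in the large round recess, chalk in the square one, shaper in the small round one. Leave the purple can, the yellow chalk and the remote where they are, and do not knock any can over.

Things in the scene. Friction and masses are not known exactly. Their poses are not given: they have to be found in the camera images.
- maple_caddy: The light maple caddy: fixed pale wood block, 94 (x) by 210 (y) by 22 mm high. Origin: centre of its underside, z up. Pockets 8 mm deep (grey felt floor 14 mm above the table) in a row at x = 0: round drink recess 70 mm across at y = -62 mm, square chalk pocket 40 mm at y = +8 mm, round tool recess 52 mm across at y = +66 mm. Three rubber cue bumpers stick out 11 mm at its drink end (-y).
- black_caddy: The black caddy: fixed black block, 94 (x) by 210 (y) by 22 mm high. Origin: centre of its underside, z up. Pockets 8 mm deep (grey felt floor 14 mm above the table) in a row at x = 0: round drink recess 70 mm across at y = -62 mm, square chalk pocket 40 mm at y = +8 mm, round tool recess 52 mm across at y = +66 mm. Three rubber cue bumpers stick out 11 mm at its drink end (-y).
- orange_can: The orange small closed drink can: coloured side and shoulder, grey lid, white band, 53 mm in diameter, 90 mm high, about 170 g, standing upright (straight-sided from 6 to 80 mm up). Origin: centre of its underside; z up the can.
- green_can: The green small closed drink can: coloured side and shoulder, grey lid, white band, 53 mm in diameter, 90 mm high, about 170 g, standing upright (straight-sided from 6 to 80 mm up). Origin: centre of its underside; z up the can.
- purple_can: The purple small closed drink can: coloured side and shoulder, grey lid, white band, 53 mm in diameter, 90 mm high, about 170 g, standing upright (straight-sided from 6 to 80 mm up). Origin: centre of its underside; z up the can. Not wanted tonight.
- blue_chalk: The blue cube of cue chalk, 22 mm a side, coloured top with a darker worn hollow, paper wrapper round its sides, 12 g, lying hollow up. Origin: centre of its underside; z up, x and y square to its sides.
- red_chalk: The red cube of cue chalk, 22 mm a side, coloured top with a darker worn hollow, paper wrapper round its sides, 12 g, lying hollow up. Origin: centre of its underside; z up, x and y square to its sides.
- yellow_chalk: The yellow cube of cue chalk, 22 mm a side, coloured top with a darker worn hollow, paper wrapper round its sides, 12 g, lying hollow up. Origin: centre of its underside; z up, x and y square to its sides. Not wanted tonight.
- tip_shaper: The cue tip shaper: a brass puck with a dark knurled grip and a dark dish in its top, 34 mm in diameter, 22 mm high, about 80 g, standing dish up. Origin: centre of its underside; z up.
- remote: A black television remote control, 160 mm long (its x), 45 mm wide, 18 mm high, lying beyond the caddies. Origin: centre of its underside. Not part of the job.
There are look-alikes about, which are no part of the job. Leave any turquoise look-alike of the red_chalk alone.

How it is judged:
At the end, for the whole second after the job is handed in: Each of the five things stands in its own pocket of its own caddy, within 13 mm of the pocket's centre along the caddy's x and y, underside on the floor within 4 mm, upright within 0.12 rad, released, at rest; purple can, yellow chalk and remote within 20 mm of their starts (x of orange_can in the frame of maple_caddy between -0.013 and 0.013 m and y of orange_can in the frame of maple_caddy between -0.075 and -0.049 m and z of orange_can in the frame of maple_caddy between 0.01 and 0.018 m and angle between each of orange_can, blue_chalk, tip_shaper, green_can, red_chalk's own z axis and vertical below 0.12 rad and linear speed of each of orange_can, blue_chalk, tip_shaper, green_can, red_chalk below 0.02 m/s and angular speed of each of orange_can, blue_chalk, tip_shaper, green_can, red_chalk below 0.3 rad/s and contact force between each of orange_can, blue_chalk, tip_shaper, green_can, red_chalk and the fingers below 0.1 N and x of blue_chalk in the frame of maple_caddy between -0.013 and 0.013 m and y of blue_chalk in the frame of maple_caddy between -0.005 and 0.021 m and z of blue_chalk in the frame of maple_caddy between 0.01 and 0.018 m and x of tip_shaper in the frame of maple_caddy between -0.013 and 0.013 m and y of tip_shaper in the frame of maple_caddy between 0.053 and 0.079 m and z of tip_shaper in the frame of maple_caddy between 0.01 and 0.018 m and x of green_can in the frame of black_caddy between -0.013 and 0.013 m and y of green_can in the frame of black_caddy between -0.075 and -0.049 m and z of green_can in the frame of black_caddy between 0.01 and 0.018 m and x of red_chalk in the frame of black_caddy between -0.013 and 0.013 m and y of red_chalk in the frame of black_caddy between -0.005 and 0.021 m and z of red_chalk in the frame of black_caddy between 0.01 and 0.018 m and distance of each of purple_can, yellow_chalk, remote from where it was at the start of the episode below 0.02 m); the robot touches nothing.
It fails at once if A can is knocked over (angle between any of orange_can, green_can, purple_can's own z axis and vertical above 0.8 rad).
It fails at once if The purple can, yellow chalk or remote is shifted more than 20 mm (distance of any of purple_can, yellow_chalk, remote from where it was at the start of the episode above 0.02 m).
It also fails if it takes over 120 s, if anything falls off the work surface, if the arm or the gripper's body presses on something with over 40 N, if the wrist force passes 120 N, or if a joint passes its speed limit or range.

ROBOT

A 7-joint arm with a two-finger parallel gripper is mounted at the origin on the work surface. World frame = base frame: x ahead of the robot, y to its left, z up, the work surface at z = 0. Lengths are in m, angles in rad, forces in N, time in s.
With the tool pointing down it reaches from about 0.35 to 0.9 m from the base axis. Payload 8.1 kg.
Tool frame: the origin (TCP) lies at the centre of the arm's flange, where the gripper is bolted on; the fingertips stand 178 mm ahead of it and the grasp point (between the pads) lies 159 mm ahead of it; z points along the fingers, y is the direction in which the jaws open and shut (so a half turn about z gives the same grasp; the last joint's range is limited). The gripper opens to 92 mm and grips with 3 to 60 N. Pads are 19 mm wide; open, the fingers measure 130 mm over their backs; the gripper's body (75 mm by 190 mm) begins 47 mm behind the grasp point.
Start: joints at [1.088, 0.434, 0.025, 1.573, -0.012, 1.134, -0.075], TCP at [0.232, -0.58, 0.405] pointing down, gripper open.
Joint ranges: [-2.62, 2.62], [-0.44, 2.09], [-1.27, 1.32], [0.08, 2.57], [-1.32, 4.46], [0.12, 2], [-2.74, 2.74]. Speed limits (rad/s): [2.22, 2.22, 3.01, 3.01, 3.14, 3.14, 3.14].

INTERFACE

Orientations are given as a rotation vector (axis times angle).
In Python, from cell import arm, get_image, camera_model gives the robot as it stands. The module is installed in compiled form; this text tells all that it offers.
- The arm moves only by the shell command python3 -m pendant 'ROWS' [FORCE]. ROWS is JSON, a list that holds one entry, the list of rows, each a list of 7 numbers: the shift along the tool's x, y, z in mm, then the turn, a rotation vector about the tool's x, y, z in rad, then the closure, from -1 (fully open) to 1 (shut). In form: [[[x, y, z, rx, ry, rz, hand], ...]]. A call has 1 to 20 rows; each row is the pose to reach, as a shift and turn from the pose commanded when the call began, along the tool's axes at that moment; what a row does not reach only later rows make up. A row lasts 1/8 s, in which the tool goes at most 62.5 mm and 10.7 degrees, less where a joint would pass 70% of its speed; a pose out of reach is approached as far as the arm can. A call with a gripper value outside its range is refused whole. The fingers move at their own pace and stop on an object; FORCE is the grip in N (left out, the last holds). Time passes only in rows, so rows that repeat a pose let the fingers close. It gives the time, the measured TCP pose, the force and the opening at its end, in the units of the state.
- arm.observe(): the state, without advancing time (a new reading comes with each control period).
- get_image(name): name is "side" or "top"; returns the picture (480x640x3 uint8, red, green, blue); there is no depth.
- camera_model(name): a dict with "fx", "fy", "cx", "cy" (pixels), "position" and "orientation" of the camera in the world. Camera axes: x right, y down, z forward; pixel columns grow to the right and rows downward; lengths in m; the calibration is good to about 2 mm. A picture is of the moment at which its call begins. camera_model takes no time and is no camera call.
- arm.sign_off(): hands the job in, once; it reports no verdict.
The state is a dict: "clock": time; "joints": joint angles; "dq": joint speeds; "joint_efforts": joint torques, N m; "position": TCP position; "ee_rot": TCP orientation; "force": force on the tool from outside, world axes, zero at the start; "ft_torque": the same for the moment, N m; "width": opening from 0.0 (shut) to 1.0 (fully open).
Only numpy, scipy, OpenCV 4.12 (cv2) and the standard library are available. Lean on these libraries where they do the work, as an engineer would, in place of code of your own. Each camera call takes 0.05 s, during which the arm holds its last target.

## Working session

There is one attempt and no reset: what is moved stays moved. The work goes in short steps, Python scripts to look and compute and a shell command to move; the robot and the scene stay as the last step left them, time stands still between calls to the robot, and variables do not carry over. Pictures are saved under pics/ and viewed, and the job is handed in when it is done.

```bash
mkdir -p pics; python3 - <<'E'
from cell import arm,get_image,camera_model
import cv2
for n in("top","side"):
    im=get_image(n); cv2.imwrite(f"pics/{n}0.png",im[:,:,::-1]); print(n,camera_model(n))
print(arm.observe())
E
```

```text
top {'fx': 464.52816190605927, 'fy': 464.52816190605927, 'cx': 313.0795924754634, 'cy': 238.216621444486, 'position': array([0.47566851, 0.01537942, 1.00646257]), 'orientation': array([-2.21603494,  2.14994521, -0.14078135])}
side {'fx': 434.83277954678925, 'fy': 434.83277954678925, 'cx': 318.0080457440418, 'cy': 241.04365492041384, 'position': array([0.52922212, 0.52625924, 0.55216665]), 'orientation': array([-0.08596001,  2.85165673, -1.20603386])}
{'clock': 0.1, 'joints': array([ 1.08841205,  0.43513004,  0.02497597,  1.57397112, -0.01157225,
        1.13398429, -0.07510686]), 'dq': array([-0.00010158, -0.0021473 ,  0.0007753 , -0.00137346, -0.00114731,
        0.0011673 ,  0.00174254]), 'joint_efforts': array([ 3.11163138e-03, -6.69122815e+01,  9.87823494e-01, -3.15148008e+01,
       -6.07301993e-02,  3.73498618e-02,  7.56106328e-05]), 'position': array([ 0.2315952, -0.5802974,  0.4040513]), 'ee_rot': array([-3.08387604e+00, -5.92639618e-01,  6.27083445e-04]), 'force': array([-0.8364354 , -0.19616805,  0.02734602]), 'ft_torque': array([-0.00545932, -0.02345038,  0.02565809]), 'width': 0.9990136563849455}
```

View pics/top0.png

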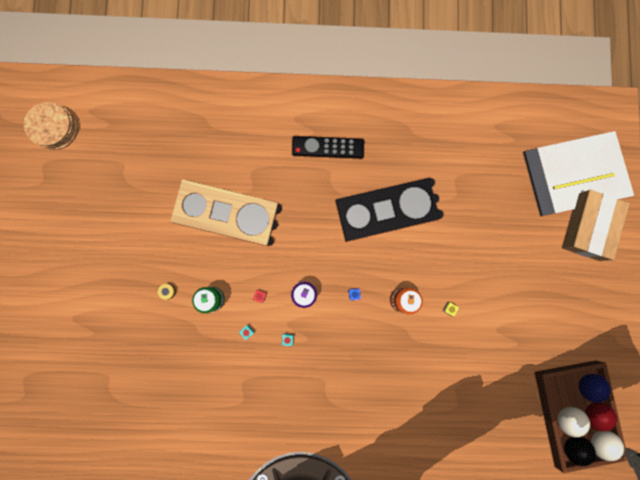

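View pics/side0.png

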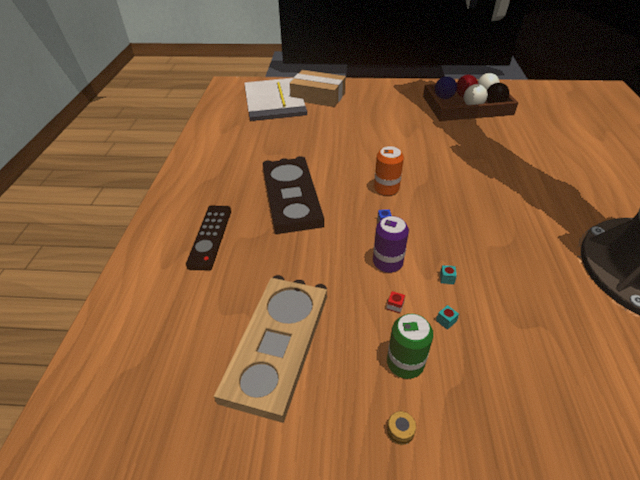

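The top picture shows the stock row, left to right: shaper (166,291), green can (207,300), red chalk (260,296), purple can (304,294), blue chalk (355,294), orange can (409,300), yellow chalk (452,310).

What could be mistaken for the things I want:
- **Red chalk:** the red cube at (260,296), or the turquoise look-alikes with red hollows at (247,333) and (288,340).
- **Blue chalk:** only (355,294).
- **Green can:** only (207,300).
- **Orange can:** only (409,300).
- **Shaper:** only (166,291). The cork stack at (49,124) is not it.

I'll check these in close crops.

```bash
cat > h.py <<'E'
import numpy as np,cv2
from scipy.spatial.transform import Rotation as R
from cell import camera_model
def crop(im,x0,y0,w,h,k,fn):
    c=cv2.resize(im[y0:y0+h,x0:x0+w],None,fx=k,fy=k,interpolation=cv2.INTER_CUBIC)[:,:,::-1].copy()
    for u in range((x0+9)//10*10,x0+w,10):
        cv2.line(c,((int((u-x0+.5)*k)),0),((int((u-x0+.5)*k)),5 if u%50 else 14),(255,255,255),1)
        if u%20==0: cv2.putText(c,str(u),(int((u-x0+.5)*k)-10,26),0,.35,(255,255,255),1)
    for v in range((y0+9)//10*10,y0+h,10):
        cv2.line(c,(0,int((v-y0+.5)*k)),(5,int((v-y0+.5)*k)),(255,255,255),1)
        if v%20==0: cv2.putText(c,str(v),(8,int((v-y0+.5)*k)+4),0,.35,(255,255,255),1)
    cv2.imwrite(fn,c)
def p2w(cam,u,v,z):
    m=camera_model(cam);d=R.from_rotvec(m['orientation']).apply([(u-m['cx'])/m['fx'],(v-m['cy'])/m['fy'],1])
    p=m['position'];return p+d*(z-p[2])/d[2]
def w2p(cam,P):
    m=camera_model(cam);q=R.from_rotvec(m['orientation']).inv().apply(np.array(P)-m['position'])
    return m['fx']*q[...,0]/q[...,2]+m['cx'],m['fy']*q[...,1]/q[...,2]+m['cy']
E
python3 - <<'E'
from h import *
t=cv2.imread('pics/top0.png')[:,:,::-1]
crop(t,150,270,160,80,5,'pics/c1.png')
crop(t,310,270,160,80,5,'pics/c2.png')
crop(t,160,165,150,95,5,'pics/c3.png')
crop(t,320,165,150,95,5,'pics/c4.png')
E
```

```text
(no output)
```

View pics/c1.png

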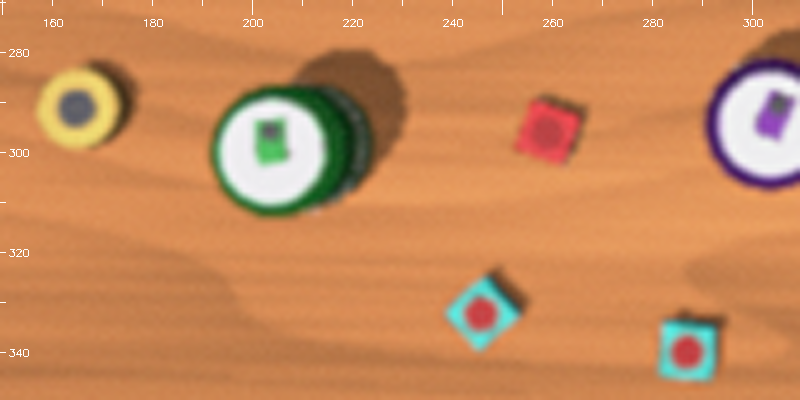

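View pics/c2.png

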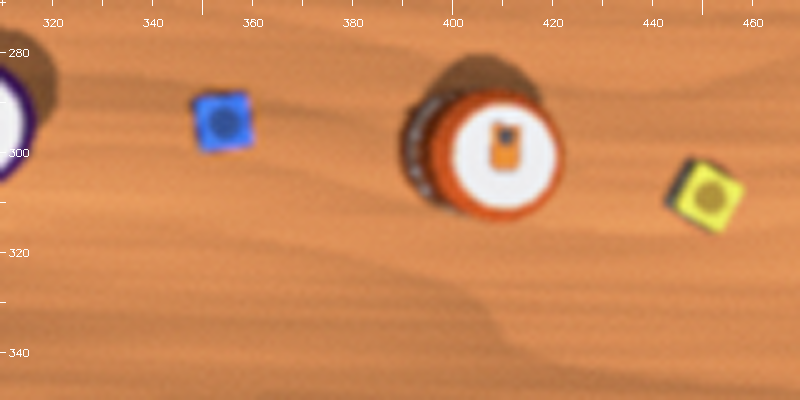

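View pics/c3.png

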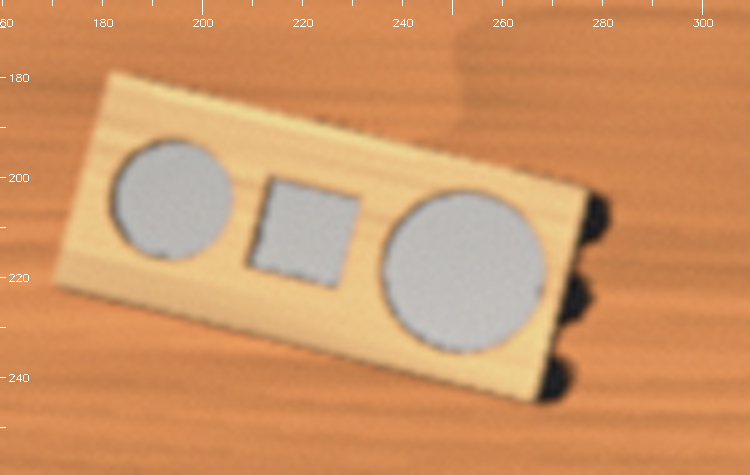

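View pics/c4.png

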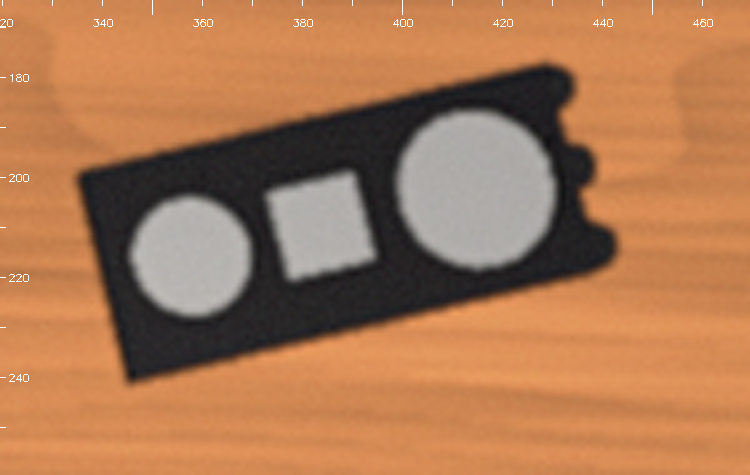

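Choice confirmed: the red chalk has a red top and sides at (259,296). The two turquoise cubes with red hollows, at (246,332) and (287,340), are the decoys. Blue chalk is at (354.5,294), orange lid at (410,300.5), green lid at (204,300), shaper at (165,291).

```bash
cat > meas.py <<'E'
from h import *
T=dict(shaper=(165.1,291.1,.022),green=(203.7,299.9,.09),red=(259.2,295.6,.022),purple=(303.7,294.3,.09),blue=(354.5,294.1,.022),orange=(410.3,300.5,.09),yellow=(451.7,308.9,.022),tq1=(245.7,332.3,.022),tq2=(286.7,339.9,.022),
 mt=(193.9,204.3,.018),md=(252.3,218.7,.018),mc=(220.3,210.9,.018),bt=(357.9,215.7,.018),bd=(414.9,202.3,.018),bc=(383.9,209.7,.018))
W={k:p2w('top',*v) for k,v in T.items()}
E
python3 - <<'E'
from meas import *
s=cv2.imread('pics/side0.png').copy()
for k,p in W.items():
    u,v=w2p('side',p); print(k,np.round(p*1000,1),'side',round(float(u),1),round(float(v),1)); cv2.circle(s,(int(round(u*1)),int(round(v))),1,(255,255,255),-1)
for a in 'mb':
    print(a,np.linalg.norm(W[a+'t']-W[a+'d']),np.linalg.norm(W[a+'c']-W[a+'d']),'yaw(y axis) deg',np.degrees(np.arctan2(*(W[a+'t']-W[a+'d'])[[1,0]])))
# chalk yaw: corners red, blue in crops
def wy(c,x0,y0):
    P=np.array([p2w('top',x/5+x0-.5,y/5+y0-.5,.022) for x,y in c]); 
    for i in range(4): d=P[(i+1)%4]-P[i]; print(np.round(np.degrees(np.arctan2(d[1],d[0])),1),round(np.linalg.norm(d)*1e3,1),end=' ')
    print(P.mean(0))
wy([(538,97),(582,113),(565,163),(517,147)],150,270)
wy([(193,95),(249,92),(253,147),(203,153)],310,270)
cv2.imwrite('pics/s1.png',s[130:480,200:500].repeat(2,0).repeat(2,1)[:600])
from cell import arm
o=arm.observe(); r=R.from_rotvec(o['ee_rot']); print(r.as_matrix().round(3))
E
```

```text
shaper [454.6 294.4  22. ] side 400.4 423.0
green [441.2 199.7  90. ] side 412.1 326.2
red [450.7  98.3  22. ] side 394.3 296.6
purple [457.4   5.8  90. ] side 391.1 223.5
blue [ 459.5 -102.1   22. ] side 383.5 212.2
orange [ 451.2 -204.4   90. ] side 388.7 151.1
yellow [ 434.2 -309.1   22. ] side 391.3 151.8
tq1 [374.2 123.2  22. ] side 447.1 311.9
tq2 [360.9  37.5  22. ] side 447.8 269.5
mt [640.4 245.6  18. ] side 256.8 379.5
md [613.5 119.9  18. ] side 288.0 304.9
mc [628.1 188.8  18. ] side 272.1 343.1
bt [ 627.5 -106.6   18. ] side 294.6 209.6
bd [ 661.  -230.1   18. ] side 285.1 171.6
bc [ 642.5 -162.7   18. ] side 290.2 191.4
m 0.12854837016091483 0.07040900195667023 yaw(y axis) deg 77.90151137044458
b 0.12797974364404396 0.06987591967525406 yaw(y axis) deg 105.17463457002236
-108.2 19.7 163.3 21.9 73.3 21.2 -20.6 22.5 [0.45098689 0.09744249 0.022     ]
-85.3 23.8 -174.7 23.1 98.4 21.3 11.1 24.6 [ 0.46004935 -0.10188315  0.022     ]
[[ 0.929  0.371 -0.001]
 [ 0.371 -0.929  0.001]
 [-0.    -0.001 -1.   ]]
```

View pics/s1.png

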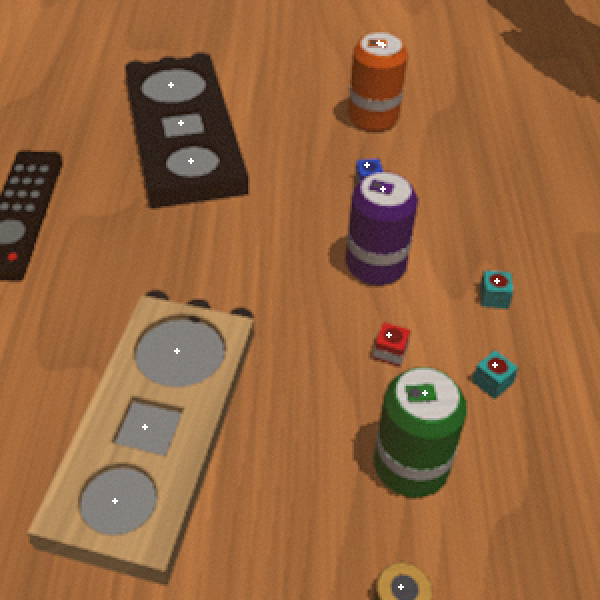

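Side reprojections agree within about 2 mm, and the pocket spacing comes out at 128 and 70 mm as specified. Next is the helper that works out the shifts. I'll start with the blue chalk.

```bash
cat >> meas.py <<'E'
from cell import arm
def to(x,y,gz,jaw):
    """grasp-point target mm, jaw axis angle deg (world) -> row in tool axes"""
    o=arm.observe(); r=R.from_rotvec(o['ee_rot'])
    a=np.radians(jaw); ty=np.array([np.cos(a),np.sin(a),0]); tz=np.array([0,0,-1.]); tx=np.cross(ty,tz)
    r2=R.from_matrix(np.array([tx,ty,tz]).T); 
    tcp=np.array([x,y,gz+159.]); d=r.inv().apply(tcp-o['position']*1e3)
    print('row',np.round(d,1),np.round((r.inv()*r2).as_rotvec(),3),'t',round(o['clock'],2),'w',round(o['width']*92,1),'F',np.round(o['force'],1))
    print(' tcp',np.round(o['position']*1e3,1),'j',np.round(o['joints'],2))
E
python3 -c "
from meas import *
to(459.8,-102,200,6)"
```

```text
row [ 389.2 -359.6   45.5] [-1.000e-03 -1.000e-03 -1.296e+00] t 0.1 w 91.9 F [-0.8 -0.2  0. ]
 tcp [ 231.6 -580.3  404.1] j [ 1.09  0.44  0.02  1.57 -0.01  1.13 -0.08]
```

```bash
python3 -m pendant '[[[40,-40,0,0,0,-0.16,-0.3],[90,-80,0,0,0,-0.32,-0.3],[140,-125,0,0,0,-0.5,-0.3],[190,-175,0,0,0,-0.66,-0.3],[240,-220,10,0,0,-0.82,-0.3],[290,-265,20,0,0,-0.98,-0.3],[340,-310,30,0,0,-1.14,-0.3],[389,-360,45,0,0,-1.296,-0.3],[389,-360,45,0,0,-1.296,-0.3],[389,-360,45,0,0,-1.296,-0.3],[389,-360,45,0,0,-1.296,-0.3],[389,-360,45,0,0,-1.296,-0.3]]]' 15; python3 -c "
from meas import *
to(459.8,-102,28.5,6)
im=get=__import__('cell').get_image('side');crop(im,280,100,160,120,5,'pics/a1.png')"
```

```text
clock: 1.6
position: [0.4592, -0.1032, 0.3598]
ee_rot: [2.104, 2.332, -0.001]
force: [-0.1, 0.2, -0.1]
width: 0.65
row [  1.2   0.8 172.3] [-0.     0.001 -0.002] t 1.6 w 59.8 F [-0.1  0.2 -0.1]
 tcp [ 459.2 -103.2  359.8] j [ 0.5   0.28 -0.47  1.97  0.16  0.93  0.05]
```

View pics/a1.png

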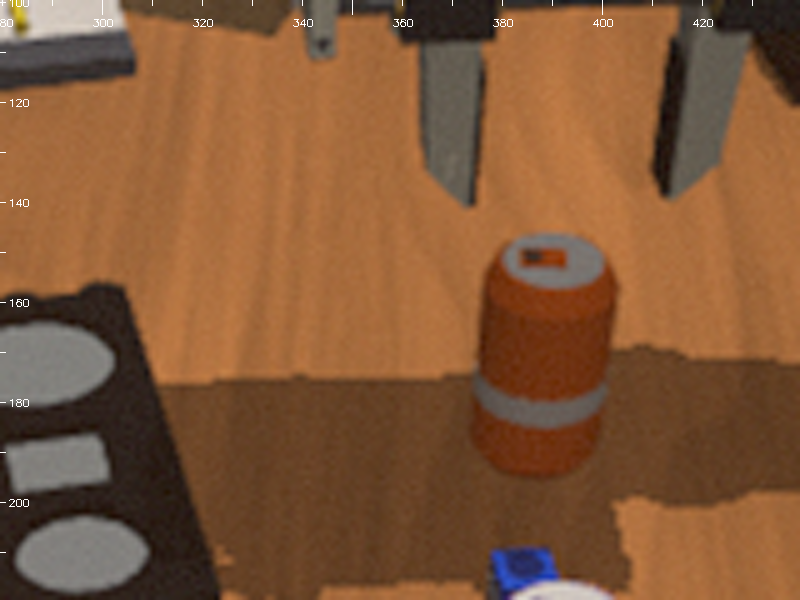

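The open fingers hang straight over the row at (372,140) and (415,138), clear of the orange can, and the blue chalk is at (384,211). Descending and gripping.

```bash
python3 -m pendant '[[[1,1,60,0,0,0,-0.3],[1,1,110,0,0,0,-0.3],[1,1,150,0,0,0,-0.3],[1,1,172,0,0,0,-0.3],[1,1,172,0,0,0,-0.3],[1,1,172,0,0,0,-0.3],[1,1,172,0,0,0,1],[1,1,172,0,0,0,1],[1,1,172,0,0,0,1],[1,1,172,0,0,0,1],[1,1,172,0,0,0,1],[1,1,172,0,0,0,1],[1,1,172,0,0,0,1]]]' 12; python3 -c "
from meas import *
to(628.1,188.8,140,-12)"
```

```text
clock: 3.28
position: [0.4604, -0.1009, 0.1878]
ee_rot: [2.102, 2.335, -0.0]
force: [-1.1, -0.8, 4.5]
width: 0.237
row [ 270.5  197.1 -111.2] [0.    0.    0.314] t 3.27 w 21.8 F [-1.1 -0.8  4.5]
 tcp [ 460.4 -100.9  187.8] j [ 0.38  0.54 -0.36  2.13  0.36  0.53 -0.15]
```

Gripped at 21.8 mm. Lift, then carry to the maple chalk pocket.

```bash
python3 -m pendant '[[[0,0,-50,0,0,0,1],[0,0,-111,0,0,0,1],[0,0,-111,0,0,0,1],[50,36,-111,0,0,0.06,1],[98,71,-111,0,0,0.12,1],[146,107,-111,0,0,0.18,1],[195,142,-111,0,0,0.24,1],[240,175,-111,0,0,0.3,1],[270,197,-111,0,0,0.314,1],[270,197,-111,0,0,0.314,1],[270,197,-111,0,0,0.314,1],[270,197,-111,0,0,0.314,1]]]'; python3 -c "
from meas import *
to(628.1,188.8,44,-12)
im=get=__import__('cell').get_image('side');crop(im,200,230,160,120,5,'pics/a2.png')"
```

```text
clock: 4.78
position: [0.6279, 0.1868, 0.2983]
ee_rot: [2.442, 1.975, -0.002]
force: [-0.6, -0.8, -0.2]
width: 0.238
row [ 2.2 -0.1 95.3] [-0.     0.001 -0.001] t 4.78 w 21.9 F [-0.6 -0.8 -0.2]
 tcp [627.9 186.8 298.3] j [-0.13  0.61 -0.38  1.59  0.26  0.99 -0.79]
```

View pics/a2.png

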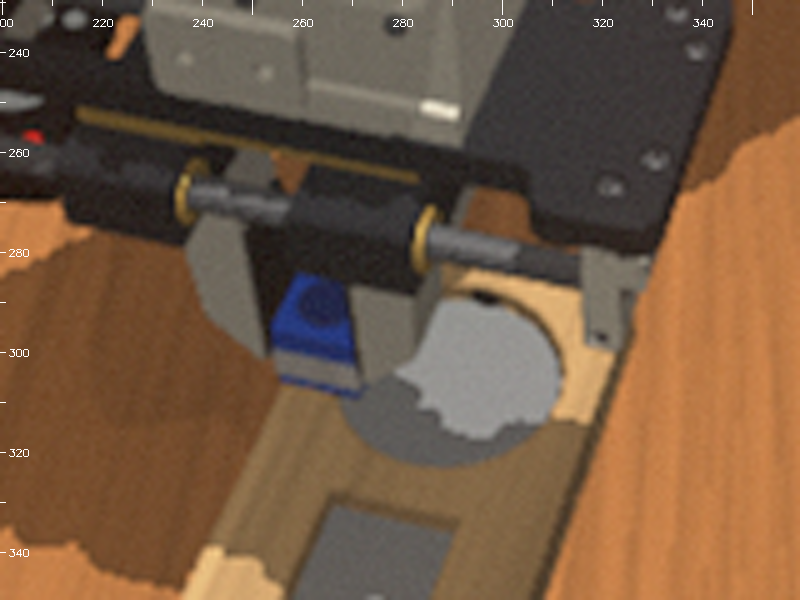

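The blue chalk is held upright, top at (264,290), over the maple caddy. Lower and release.

```bash
python3 -m pendant '[[[2,0,45,0,0,0,1],[2,0,80,0,0,0,1],[2,0,95,0,0,0,1],[2,0,95,0,0,0,1],[2,0,95,0,0,0,1],[2,0,95,0,0,0,-0.2],[2,0,95,0,0,0,-0.2],[2,0,95,0,0,0,-0.2],[2,0,95,0,0,0,-0.2],[2,0,60,0,0,0,-0.2],[2,0,0,0,0,0,-0.2],[2,0,-40,0,0,0,-0.2],[2,0,-40,0,0,0,-0.2]]]'; python3 -c "
from meas import *
to(454.6,294.4,150,0)"
```

```text
clock: 6.45
position: [0.6293, 0.191, 0.3427]
ee_rot: [2.44, 1.976, 0.01]
force: [0.5, -0.0, -0.9]
width: 0.599
row [  64.8 -192.6   32.9] [ 0.006 -0.003 -0.209] t 6.45 w 55.1 F [ 0.5 -0.  -0.9]
 tcp [629.3 191.  342.7] j [-0.12  0.57 -0.39  1.54  0.24  1.07 -0.78]
```

```bash
python3 -m pendant '[[[15,-45,0,0,0,-0.05,-0.2],[30,-90,0,0,0,-0.1,-0.2],[47,-140,0,0,0,-0.15,-0.2],[65,-193,10,0,0,-0.21,-0.2],[65,-193,33,0,0,-0.21,-0.2],[65,-193,33,0,0,-0.21,-0.2],[65,-193,33,0,0,-0.21,-0.2]]]'; python3 -c "
from meas import *
c=__import__('cell').get_image
im=c('side');crop(im,220,300,250,180,3,'pics/a3.png')
im=c('top');crop(im,120,180,160,130,5,'pics/a4.png')
print(p2w('side',402,423.5,.022))
to(454.6,294.4,28.5,0)"
```

```text
clock: 7.32
position: [0.4538, 0.2934, 0.3057]
ee_rot: [2.222, 2.221, -0.001]
force: [0.4, -0.1, -0.5]
width: 0.598
[0.45262112 0.29488556 0.022     ]
row [  0.8   0.5 118.6] [ 0.001 -0.    -0.001] t 7.42 w 55.3 F [-0.1  0.5  0.6]
 tcp [454.  293.6 306.1] j [-0.31  0.46 -0.49  1.87  0.27  0.88 -0.93]
```

View pics/a3.png

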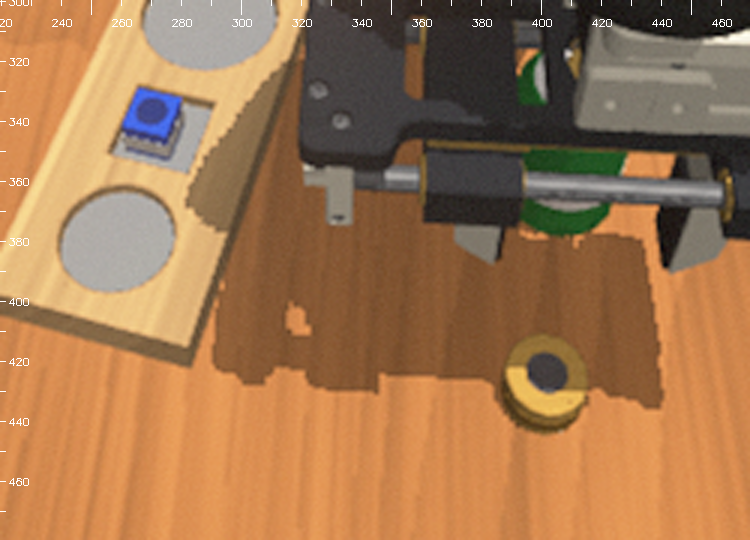

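View pics/a4.png

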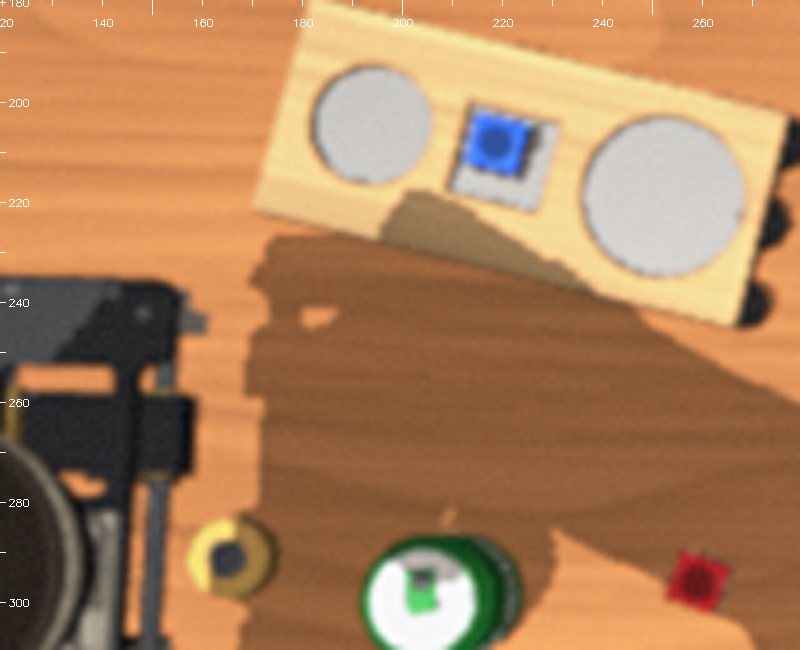

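The blue chalk sits in the maple pocket, top at (218.7,208), towards the +x wall. I'll compute that offset and grasp the shaper in the same step.

```bash
python3 -m pendant '[[[1,0,50,0,0,0,-0.2],[1,0,95,0,0,0,-0.2],[1,0,118,0,0,0,-0.2],[1,0,118,0,0,0,-0.2],[1,0,118,0,0,0,-0.2],[1,0,118,0,0,0,1],[1,0,118,0,0,0,1],[1,0,118,0,0,0,1],[1,0,118,0,0,0,1],[1,0,118,0,0,0,1],[1,0,118,0,0,0,1]]]' 25; python3 -c "
from meas import *
d=(p2w('top',218.7,207.9,.036)-W['mc'])*1e3; a=np.radians(-12.1); print(d, 'caddy xy',d[0]*np.cos(a)+d[1]*np.sin(a),-d[0]*np.sin(a)+d[1]*np.cos(a))
to(640.4,245.6,140,-12)"
```

```text
clock: 8.8
position: [0.4534, 0.295, 0.1883]
ee_rot: [2.22, 2.222, 0.001]
force: [-0.4, -1.0, 7.0]
width: 0.356
[ 3.47952162  0.4934488  18.        ] caddy xy 3.2987818869908363 1.2118582914670584
row [ -49.6  187.1 -110.5] [ 0.001 -0.     0.21 ] t 8.8 w 32.8 F [-0.4 -1.   7. ]
 tcp [453.4 295.  188.3] j [-0.38  0.62 -0.41  1.96  0.39  0.64 -1.04]
```

Blue is 3.3/1.2 mm off centre, well inside tolerance. The shaper is gripped at about 33 mm. Lift and move to the maple tool recess.

```bash
python3 -m pendant '[[[0,0,-50,0,0,0,1],[0,0,-110,0,0,0,1],[0,0,-110,0,0,0,1],[-10,45,-110,0,0,0.06,1],[-22,90,-110,0,0,0.12,1],[-36,140,-110,0,0,0.18,1],[-50,187,-110,0,0,0.21,1],[-50,187,-110,0,0,0.21,1],[-50,187,-110,0,0,0.21,1],[-50,187,-110,0,0,0.21,1]]]'; python3 -c "
from meas import *
to(640.4,245.6,44,-12)
im=get=__import__('cell').get_image('side');crop(im,180,280,160,120,5,'pics/a5.png')"
```

```text
clock: 10.05
position: [0.639, 0.246, 0.2973]
ee_rot: [-2.438, -1.979, 0.002]
force: [0.4, 0.5, -2.0]
width: 0.36
row [-0.1  1.6 94.3] [-0.001  0.     0.002] t 10.05 w 33.1 F [ 0.4  0.5 -2. ]
 tcp [639.  246.  297.3] j [-0.21  0.66 -0.39  1.5   0.27  1.03 -0.87]
```

View pics/a5.png

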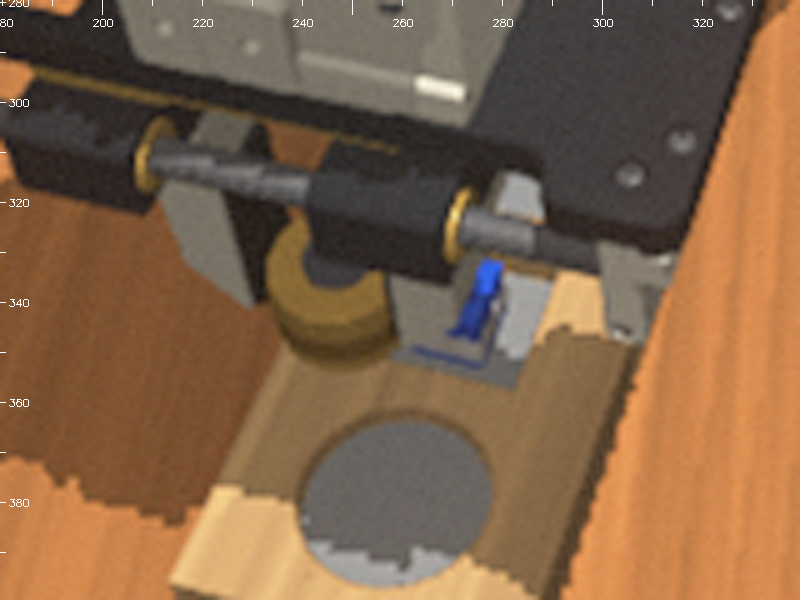

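The shaper is held level, top at (246,334). Lower and release.

```bash
python3 -m pendant '[[[0,2,45,0,0,0,1],[0,2,80,0,0,0,1],[0,2,94,0,0,0,1],[0,2,94,0,0,0,1],[0,2,94,0,0,0,1],[0,2,94,0,0,0,-0.2],[0,2,94,0,0,0,-0.2],[0,2,94,0,0,0,-0.2],[0,2,94,0,0,0,-0.2],[0,2,60,0,0,0,-0.2],[0,2,0,0,0,0,-0.2],[0,2,-40,0,0,0,-0.2],[0,2,-40,0,0,0,-0.2]]]'; python3 -c "
from meas import *
to(451,97.9,180,-18)"
```

```text
clock: 11.72
position: [0.643, 0.2454, 0.342]
ee_rot: [2.44, 1.976, 0.011]
force: [-0.9, 0.8, -0.6]
width: 0.6
row [-184.2 -157.2    1.4] [ 0.005 -0.005  0.105] t 11.72 w 55.2 F [-0.9  0.8 -0.6]
 tcp [643.  245.4 342. ] j [-0.2   0.62 -0.4   1.45  0.25  1.11 -0.85]
```

```bash
python3 -m pendant '[[[-40,-34,0,0,0,0,-0.2],[-80,-68,0,0,0,0.03,-0.2],[-120,-102,0,0,0,0.06,-0.2],[-160,-137,0,0,0,0.1,-0.2],[-184,-157,0,0,0,0.105,-0.2],[-184,-157,0,0,0,0.105,-0.2],[-184,-157,0,0,0,0.105,-0.2],[-184,-157,0,0,0,0.105,-0.2]]]'; python3 -c "
from meas import *
c=__import__('cell').get_image
im=c('side');crop(im,200,260,250,180,3,'pics/a6.png')
im=c('top');crop(im,160,170,160,130,5,'pics/a7.png')
to(451,97.9,28.5,-18)"
```

```text
clock: 12.72
position: [0.4511, 0.098, 0.3376]
ee_rot: [-2.54, -1.847, -0.001]
force: [0.6, 0.8, -0.5]
width: 0.597
row [0.0e+00 1.0e-01 1.5e+02] [-0.    -0.     0.001] t 12.82 w 55.1 F [-0.3 -0.6 -0.2]
 tcp [450.9  97.9 337.5] j [ 0.03  0.29 -0.43  2.02  0.15  0.87 -0.8 ]
```

View pics/a6.png

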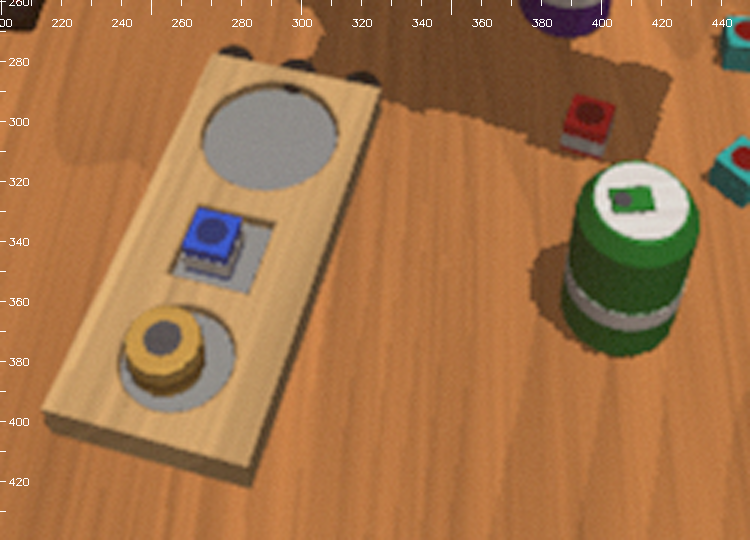

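View pics/a7.png

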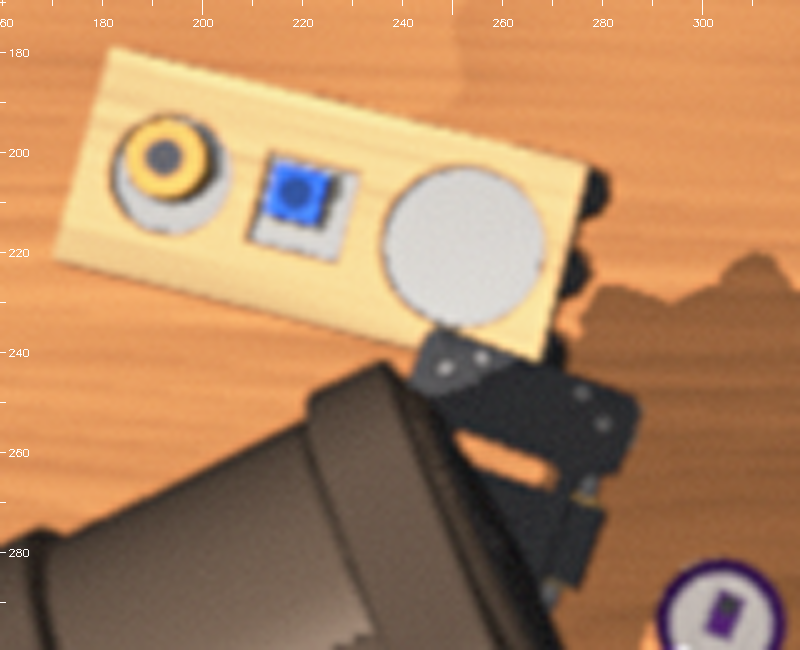

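The shaper and blue chalk both stand on the pocket floors; shaper top at (192,201). The red chalk is at (397,297) in the side view, undisturbed. Grasping the red chalk.

```bash
python3 -m pendant '[[[0,0,60,0,0,0,-0.2],[0,0,110,0,0,0,-0.2],[0,0,140,0,0,0,-0.2],[0,0,150,0,0,0,-0.2],[0,0,150,0,0,0,-0.2],[0,0,150,0,0,0,-0.2],[0,0,150,0,0,0,1],[0,0,150,0,0,0,1],[0,0,150,0,0,0,1],[0,0,150,0,0,0,1],[0,0,150,0,0,0,1],[0,0,150,0,0,0,1]]]' 12; python3 -c "
from meas import *
a=np.radians(-12.1)
for n,p,z in(('mt',(191.9,200.9),.036),('mt',(191.9,200.9),.022)):
  d=(p2w('top',*p,z)-W[n])*1e3;  print(d, 'caddy xy',d[0]*np.cos(a)+d[1]*np.sin(a),-d[0]*np.sin(a)+d[1]*np.cos(a))
to(642,-162.7,140,12)"
```

```text
clock: 14.32
position: [0.4504, 0.0972, 0.1878]
ee_rot: [2.541, 1.846, 0.0]
force: [-0.5, -0.7, 4.8]
width: 0.24
[ 4.08084375  0.36838326 18.        ] caddy xy 3.9129606409232975 1.215619575921231
[6.5165237  3.69496938 4.        ] caddy xy 5.5972134605260795 4.978863450248677
row [-188.   262.5 -111.1] [ 0.     0.    -0.524] t 14.32 w 22.1 F [-0.5 -0.7  4.8]
 tcp [450.4  97.2 187.8] j [-0.08  0.52 -0.33  2.16  0.34  0.51 -0.97]
```

```bash
python3 -m pendant '[[[0,0,-50,0,0,0,1],[0,0,-111,0,0,0,1],[0,0,-111,0,0,0,1],[-30,42,-111,0,0,-0.08,1],[-60,84,-111,0,0,-0.16,1],[-90,126,-111,0,0,-0.24,1],[-120,168,-111,0,0,-0.32,1],[-150,210,-111,0,0,-0.4,1],[-180,250,-111,0,0,-0.5,1],[-188,262,-111,0,0,-0.524,1],[-188,262,-111,0,0,-0.524,1],[-188,262,-111,0,0,-0.524,1],[-188,262,-111,0,0,-0.524,1]]]'; python3 -c "
from meas import *
to(639.5,-163.5,44,13)
im=get=__import__('cell').get_image('side');crop(im,220,110,160,120,5,'pics/a8.png')"
```

```text
clock: 15.95
position: [0.6411, -0.1611, 0.2987]
ee_rot: [-1.974, -2.443, 0.0]
force: [-0.3, -1.6, 0.0]
width: 0.239
row [-2.  -2.1 95.7] [-0.    -0.    -0.016] t 15.95 w 22.0 F [-0.3 -1.6  0. ]
 tcp [ 641.1 -161.1  298.7] j [ 0.46  0.63 -0.46  1.57  0.31  1.02  0.12]
```

View pics/a8.png

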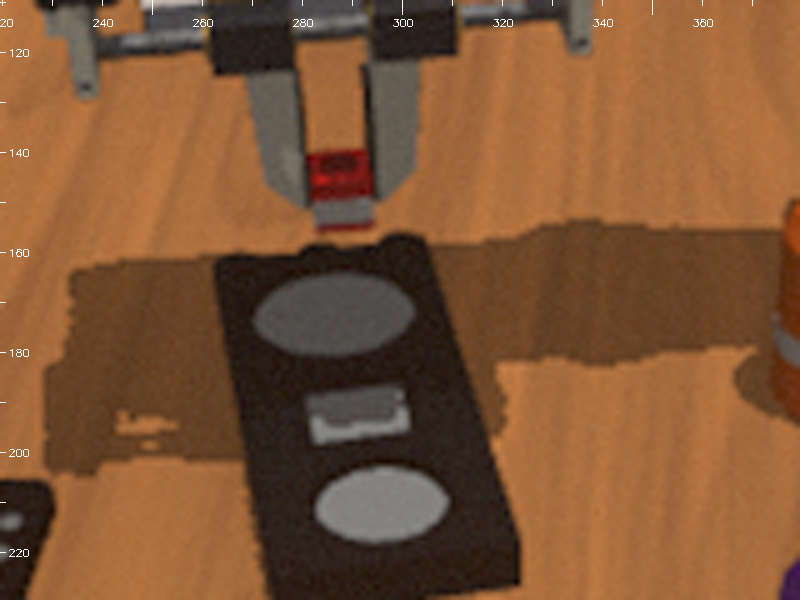

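The red chalk is held level at (288,150) above the black caddy. Lower and release.

```bash
python3 -m pendant '[[[-2,-2,45,0,0,-0.016,1],[-2,-2,80,0,0,-0.016,1],[-2,-2,95,0,0,-0.016,1],[-2,-2,95,0,0,-0.016,1],[-2,-2,95,0,0,-0.016,1],[-2,-2,95,0,0,-0.016,-0.2],[-2,-2,95,0,0,-0.016,-0.2],[-2,-2,95,0,0,-0.016,-0.2],[-2,-2,95,0,0,-0.016,-0.2],[-2,-2,60,0,0,-0.016,-0.2],[-2,-2,0,0,0,-0.016,-0.2],[-2,-2,-40,0,0,-0.016,-1],[-2,-2,-40,0,0,-0.016,-1]]]'; python3 -c "
from meas import *
to(451.2,-204.4,170,0)"
```

```text
clock: 17.62
position: [0.6411, -0.1647, 0.3427]
ee_rot: [1.953, 2.453, 0.005]
force: [0.4, 1.1, 0.2]
width: 0.771
row [   3.8 -194.    12.5] [0.006 0.002 0.226] t 17.62 w 70.9 F [0.4 1.1 0.2]
 tcp [ 641.1 -164.7  342.7] j [ 0.47  0.59 -0.48  1.52  0.29  1.09  0.16]
```

```bash
python3 -m pendant '[[[1,-50,0,0,0,0.06,-1],[2,-100,0,0,0,0.12,-1],[3,-150,0,0,0,0.18,-1],[4,-194,0,0,0,0.226,-1],[4,-194,12,0,0,0.226,-1],[4,-194,12,0,0,0.226,-1],[4,-194,12,0,0,0.226,-1],[4,-194,12,0,0,0.226,-1]]]'; python3 -c "
from meas import *
c=__import__('cell').get_image
im=c('side');crop(im,230,70,250,180,3,'pics/a9.png')
im=c('top');crop(im,320,170,160,150,4,'pics/a10.png')
to(451.2,-204.4,60,0)"
```

```text
clock: 18.62
position: [0.4509, -0.204, 0.3267]
ee_rot: [2.22, 2.223, 0.001]
force: [-0.2, 0.0, -0.9]
width: 1.002
row [ -0.3   0.6 107.7] [ 0.    -0.     0.001] t 18.73 w 91.9 F [ 0.7 -0.1  0.1]
 tcp [ 450.6 -204.1  326.7] j [ 0.69  0.36 -0.47  1.95  0.21  0.88  0.11]
```

View pics/a9.png

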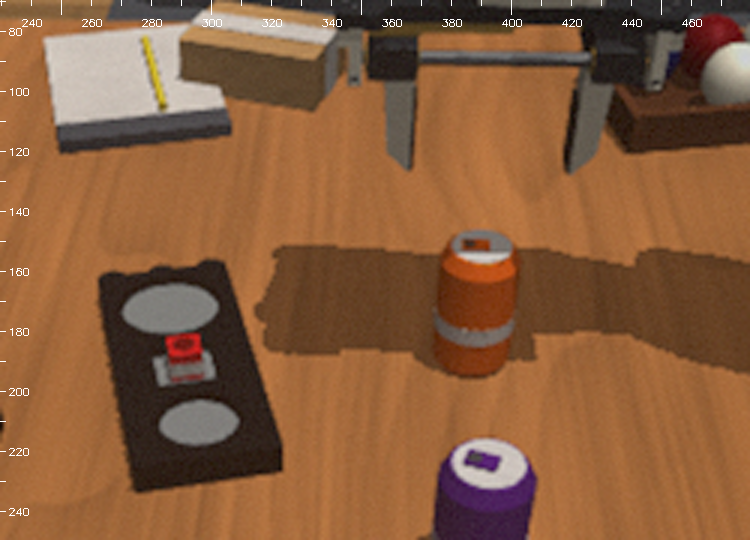

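View pics/a10.png

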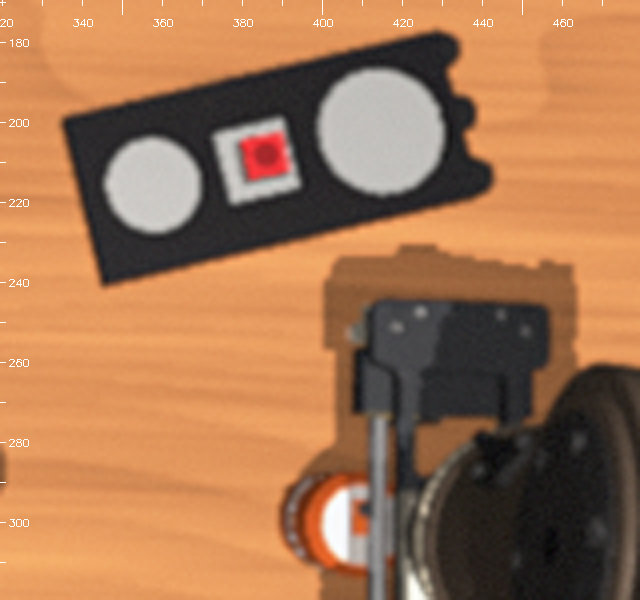

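The red chalk stands in the black pocket, top at (386,208), close to centre. The orange can is between the fingers. Grasping it.

```bash
python3 -m pendant '[[[0,0,50,0,0,0,-1],[0,0,90,0,0,0,-1],[0,0,108,0,0,0,-1],[0,0,108,0,0,0,-1],[0,0,108,0,0,0,-1],[0,0,108,0,0,0,1],[0,0,108,0,0,0,1],[0,0,108,0,0,0,1],[0,0,108,0,0,0,1],[0,0,108,0,0,0,1],[0,0,108,0,0,0,1]]]' 25; python3 -c "
from meas import *
d=(p2w('top',385.8,208,.036)-W['bc'])*1e3; print(d)
to(611,119,190,0)"
```

```text
clock: 20.1
position: [0.45, -0.2044, 0.2188]
ee_rot: [-2.222, -2.221, 0.0]
force: [-1.6, 0.0, 3.1]
width: 0.571
[ 0.7512287  -0.76189263 18.        ]
row [ 323.4  161.  -130.3] [-0.  0. -0.] t 20.1 w 52.5 F [-1.6  0.   3.1]
 tcp [ 450.  -204.4  218.8] j [ 0.62  0.51 -0.4   2.06  0.33  0.64  0.  ]
```

```bash
python3 -m pendant '[[[0,0,-45,0,0,0,1],[0,0,-95,0,0,0,1],[0,0,-130,0,0,0,1],[0,0,-130,0,0,0,1],[30,30,-130,0,0,0,1],[70,60,-130,0,0,0,1],[110,90,-130,0,0,0,1],[155,120,-130,0,0,0,1],[200,145,-130,0,0,0,1],[245,155,-130,0,0,0,1],[290,161,-130,0,0,0,1],[323,161,-130,0,0,0,1],[323,161,-130,0,0,0,1],[323,161,-130,0,0,0,1],[323,161,-130,0,0,0,1]]]'; python3 -c "
from meas import *
to(611,119,75,0)
im=get=__import__('cell').get_image('side');crop(im,220,180,160,120,5,'pics/a11.png')"
```

```text
clock: 21.98
position: [0.6112, 0.117, 0.348]
ee_rot: [2.224, 2.219, -0.002]
force: [0.2, -0.3, -1.3]
width: 0.576
row [ 2.20e+00 -1.00e-01  1.14e+02] [-0.001  0.001 -0.002] t 21.98 w 53.0 F [ 0.2 -0.3 -1.3]
 tcp [611.2 117.  348. ] j [ 0.06  0.53 -0.51  1.62  0.29  1.07 -0.53]
```

View pics/a11.png

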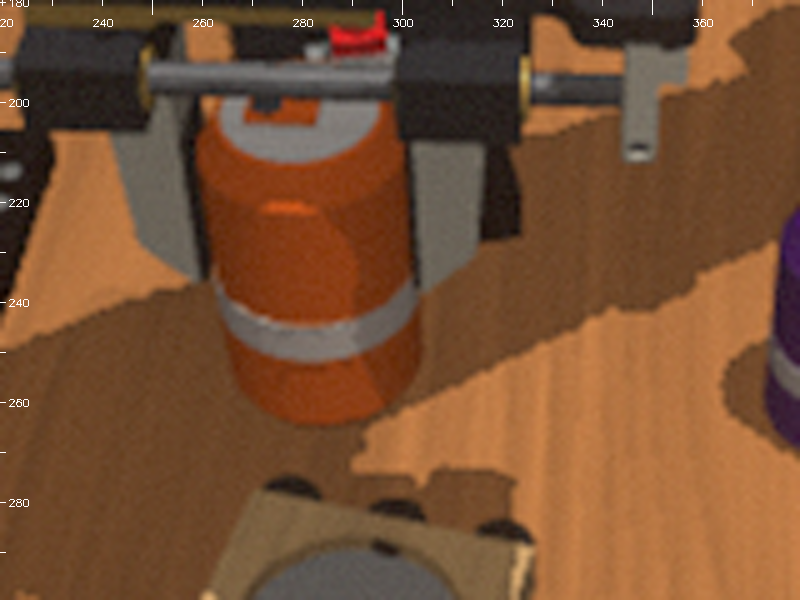

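The orange can is held upright, lid around (280,205). Lower into the recess and release.

```bash
python3 -m pendant '[[[2,0,40,0,0,0,1],[2,0,75,0,0,0,1],[2,0,100,0,0,0,1],[2,0,110,0,0,0,1],[2,0,114,0,0,0,1],[2,0,114,0,0,0,1],[2,0,114,0,0,0,1],[2,0,114,0,0,0,-1],[2,0,114,0,0,0,-1],[2,0,114,0,0,0,-1],[2,0,114,0,0,0,-1],[2,0,114,0,0,0,-1],[2,0,114,0,0,0,-1],[2,0,80,0,0,0,-1],[2,0,30,0,0,0,-1],[2,0,-5,0,0,0,-1],[2,0,-5,0,0,0,-1]]]'; python3 -c "
from meas import *
to(441.2,199.7,170,0)"
```

```text
clock: 24.15
position: [0.6118, 0.1211, 0.357]
ee_rot: [2.22, 2.219, 0.008]
force: [0.0, -0.3, -0.0]
width: 1.003
row [  78.5 -170.7   27.1] [ 0.005 -0.001 -0.   ] t 24.15 w 92.3 F [ 0.  -0.3 -0. ]
 tcp [611.8 121.1 357. ] j [ 0.06  0.53 -0.51  1.61  0.28  1.08 -0.53]
```

```bash
python3 -m pendant '[[[20,-45,0,0,0,0,-1],[40,-90,0,0,0,0,-1],[60,-135,0,0,0,0,-1],[78,-171,0,0,0,0,-1],[78,-171,27,0,0,0,-1],[78,-171,27,0,0,0,-1],[78,-171,27,0,0,0,-1],[78,-171,27,0,0,0,-1]]]'; python3 -c "
from meas import *
c=__import__('cell').get_image
im=c('side');crop(im,200,210,250,180,3,'pics/a12.png')
im=c('top');crop(im,160,170,160,150,4,'pics/a13.png')
to(441.2,199.7,60,0)"
```

```text
clock: 25.15
position: [0.4406, 0.1985, 0.3272]
ee_rot: [2.222, 2.22, 0.001]
force: [-0.3, -0.2, -0.4]
width: 0.998
row [  1.1   0.7 108.1] [ 0.001 -0.    -0.001] t 25.25 w 92.2 F [-0.4  0.1  0.5]
 tcp [440.5 198.5 327.1] j [-0.07  0.36 -0.58  1.97  0.25  0.88 -0.79]
```

View pics/a12.png

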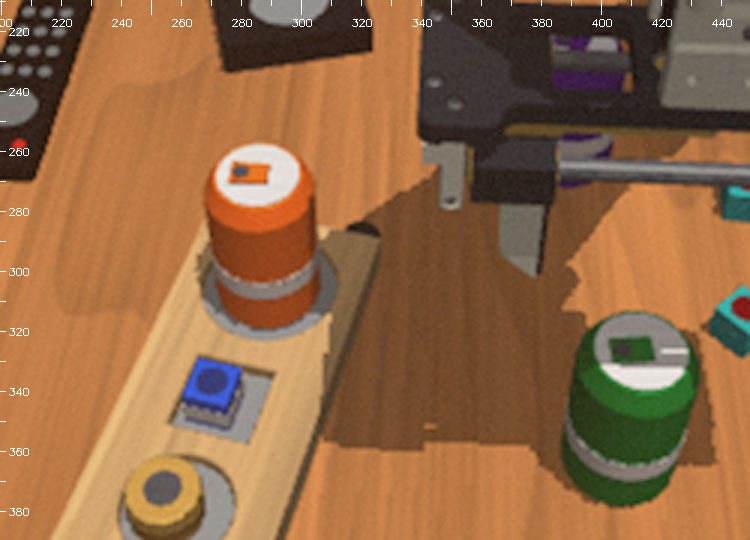

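View pics/a13.png

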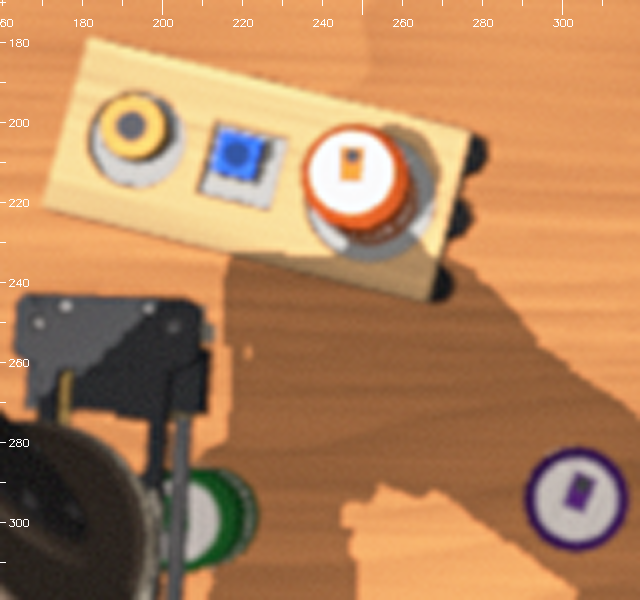

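The orange can stands upright in the maple recess, lid at (247,212.5) in the top view. Grasping the green can.

```bash
python3 -m pendant '[[[1,1,50,0,0,0,-1],[1,1,90,0,0,0,-1],[1,1,108,0,0,0,-1],[1,1,108,0,0,0,-1],[1,1,108,0,0,0,-1],[1,1,108,0,0,0,1],[1,1,108,0,0,0,1],[1,1,108,0,0,0,1],[1,1,108,0,0,0,1],[1,1,108,0,0,0,1],[1,1,108,0,0,0,1]]]' 25; python3 -c "
from meas import *
d=(p2w('top',247,212.5,.104)-W['md'])*1e3; print(d)
to(659,-230,190,0)"
```

```text
clock: 26.62
position: [0.441, 0.1996, 0.2187]
ee_rot: [-2.222, -2.221, 0.0]
force: [-1.2, -0.2, 3.2]
width: 0.568
[-0.10339057  1.74075846 86.        ]
row [-429.6  218.  -130.2] [-0.  0. -0.] t 26.62 w 52.3 F [-1.2 -0.2  3.2]
 tcp [441.  199.6 218.7] j [-0.16  0.52 -0.49  2.07  0.4   0.64 -0.93]
```

Orange is within 2 mm of the recess centre, and green is gripped. Lift and carry to the black caddy.

```bash
python3 -m pendant '[[[0,0,-45,0,0,0,1],[0,0,-95,0,0,0,1],[0,0,-130,0,0,0,1],[0,0,-130,0,0,0,1],[-35,18,-130,0,0,0,1],[-75,38,-130,0,0,0,1],[-120,61,-130,0,0,0,1],[-165,84,-130,0,0,0,1],[-210,106,-130,0,0,0,1],[-255,129,-130,0,0,0,1],[-300,152,-130,0,0,0,1],[-345,175,-130,0,0,0,1],[-385,196,-130,0,0,0,1],[-415,211,-130,0,0,0,1],[-430,218,-130,0,0,0,1],[-430,218,-130,0,0,0,1],[-430,218,-130,0,0,0,1],[-430,218,-130,0,0,0,1]]]'; python3 -c "
from meas import *
to(659,-230,75,0)
im=get=__import__('cell').get_image('side');crop(im,220,80,160,120,5,'pics/a14.png')"
```

```text
clock: 28.88
position: [0.6589, -0.2287, 0.349]
ee_rot: [-2.219, -2.223, -0.001]
force: [0.3, 1.0, -1.3]
width: 0.573
row [-1.30e+00  1.00e-01  1.15e+02] [ 0.    -0.     0.002] t 28.88 w 52.7 F [ 0.3  1.  -1.3]
 tcp [ 658.9 -228.7  349. ] j [ 0.52  0.64 -0.43  1.41  0.28  1.15  0.05]
```

View pics/a14.png

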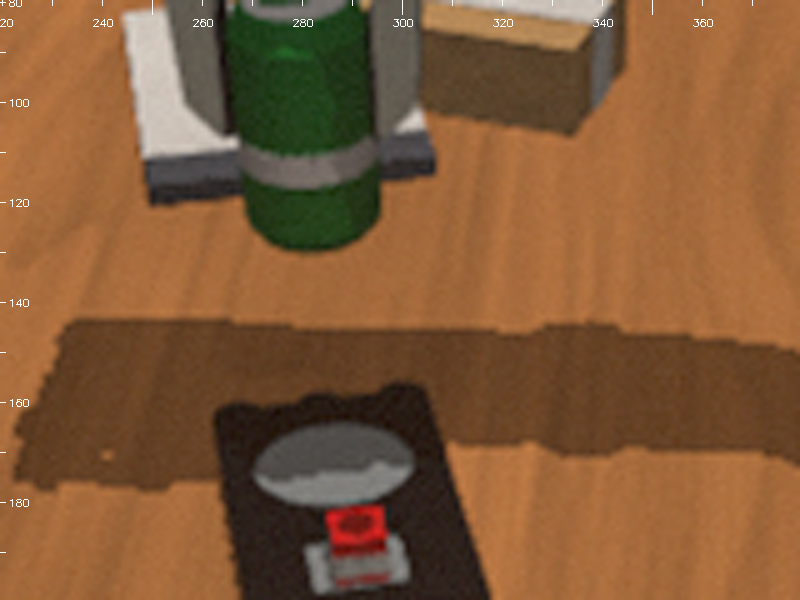

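The green can is held upright, base at (283,128), above the drink recess at (286,172). Lower and release.

```bash
python3 -m pendant '[[[-1,0,40,0,0,0,1],[-1,0,75,0,0,0,1],[-1,0,100,0,0,0,1],[-1,0,111,0,0,0,1],[-1,0,115,0,0,0,1],[-1,0,115,0,0,0,1],[-1,0,115,0,0,0,1],[-1,0,115,0,0,0,-1],[-1,0,115,0,0,0,-1],[-1,0,115,0,0,0,-1],[-1,0,115,0,0,0,-1],[-1,0,115,0,0,0,-1],[-1,0,115,0,0,0,-1],[-1,0,80,0,0,0,-1],[-1,0,30,0,0,0,-1],[-1,0,-10,0,0,0,-1],[-1,-50,-10,0,0,0,-1],[-1,-100,-10,0,0,0,-1],[-1,-150,-10,0,0,0,-1],[-1,-200,-10,0,0,0,-1]]]'; python3 -m pendant '[[[-40,-20,0,0,0,0,-1],[-90,-40,0,0,0,0,-1],[-140,-60,0,0,0,0,-1],[-170,-60,0,0,0,0,-1],[-170,-60,0,0,0,0,-1],[-170,-60,0,0,0,0,-1]]]';python3 -c "
from meas import *
c=__import__('cell').get_image
im=c('side');cv2.imwrite('pics/f1.png',im[:,:,::-1])
im=c('top');cv2.imwrite('pics/f2.png',im[:,:,::-1]);crop(im,150,130,320,200,2.5,'pics/f3.png')
"
```

```text
clock: 31.42
position: [0.4574, -0.2313, 0.3588]
ee_rot: [2.221, 2.221, -0.0]
force: [-0.5, -1.2, 0.5]
width: 1.001
clock: 32.17
position: [0.3993, -0.4006, 0.3587]
ee_rot: [-2.22, -2.222, -0.001]
force: [0.5, 0.6, -0.2]
width: 0.998
```

View pics/f1.png

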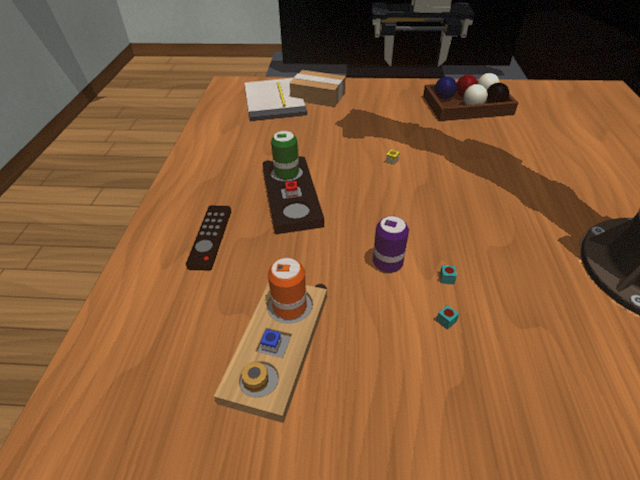

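View pics/f3.png

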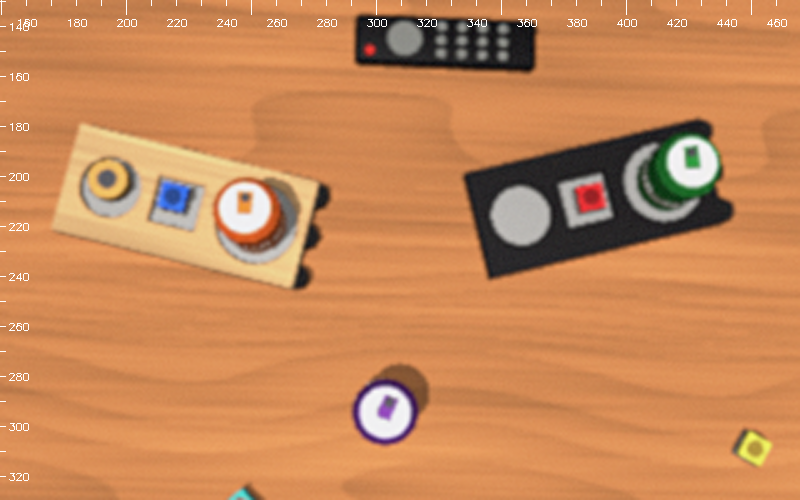

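```bash
python3 -c "
from meas import *
Q=[('orange','md',(247.2,212.8),(287.5,267),.104,-12.1),('green','bd',(426.3,193.9),(284.5,136),.104,15.2),('blue','mc',(218.7,207.9),(270.5,338),.036,-12.1),('red','bc',(385.5,208.2),(291.3,186),.036,15.2),('shaper','mt',(192,200.9),(254.5,374),.036,-12.1)]
for n,p,t,s,z,a in Q:
  r=R.from_euler('z',-a,degrees=True)
  print(n,[np.round(r.apply(p2w(c,*q,z)-W[p])[:2]*1e3,1) for c,q in(('top',t),('side',s))])
o=arm.observe();print(o['clock'],o['width'],np.abs(o['dq']).max())
"
```

```text
orange [array([-0.9,  1.2]), array([-4.9, -1.3])]
green [array([ 1.2, -1.7]), array([-4.6,  2.4])]
blue [array([3.3, 1.2]), array([-0.6,  3.2])]
red [array([ 0.3, -0.2]), array([-2.3,  6.8])]
shaper [array([4., 1.]), array([0.1, 2. ])]
32.275 1.0015251338207818 0.004550444166579375
```

All five are within about 7 mm of their pocket centres by either camera, against a limit of 13 mm, and all stand upright and released. The purple can, yellow chalk and remote have not visibly moved. Handing in.

```bash
python3 -c "
from cell import arm
print(arm.sign_off())"
```

```text
the job is handed in; nothing more can be done
None
```

I filled both caddies and handed the job in at about 32 s. The maple caddy has the orange can, blue chalk and brass tip shaper; the black caddy has the green can and red chalk.

In the last pictures all five stand upright and released in their pockets. The purple can, yellow chalk, remote and turquoise look-alikes have not visibly moved, and the arm was clear.

- **Position check:** the top camera puts everything within about 4 mm of its pocket centre, and the side camera within about 7 mm, against the 13 mm limit.
- **Disagreement:** the two cameras differ by 4 to 7 mm. I put that down to calibration and pixel reading, but did not chase it further.
- **Not measured:** I judged seating height and uprightness by eye from the pictures.

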